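# Wipe resin offcuts from the indexing trimming pan

### The job

Turn the steel trimming pan by its black post until its open side faces the catch tray and it clicks into its detent, and let go. Then take the blue scraper by its leaning handle, reach under the clear shield behind the amber offcuts and wipe all of them over the open edge into the tray, with the scraper and not with the fingers, without knocking the shield. Stand the scraper back in its grey rest, leave the pan in its detent and do not disturb the bottle, the dish or the slide case.

Things in the scene. Friction and masses are not known exactly. Their poses are not given: they have to be found in the camera images.
- pan (a joint): angle of the pan about its upright axis, rad, growing counter-clockwise from above. 0 = open side straight to the tray, where a spring ball drops between two dowel pins: this detent catches within about 0.1 rad and then holds. Starts at 0.6 to 1.3; can also be turned past 0 (stops -0.6, +2.0). Elsewhere light friction holds it. Entering the detent takes about 4 to 7 N at the post.
- station: resin trimming station, fixed: grey foot on the desk (x -45..+140, y -105..+105 mm, 12 mm high) carrying the turning steel pan and the clear shield. Origin on the desk under the pan's axis; its -x axis points to the catch tray (roughly to the robot), z up.
- pan_axis (a point): on the pan's axis at floor height, 55 mm above the desk; axes turn with the pan, -x to its open side. Shallow steel pan: floor from x = -72 mm (open lip) to the inside of the back wall at x = +95, inside width 112 mm (side walls at y = +-56), walls 4 mm thick, 12 mm above the floor. Its corners sweep a circle of 116 mm radius.
- pan_lip (a point): middle of the pan's open edge, at floor height (axes of the pan); 72 mm from the axis.
- pan_post (a point): grip point of the black post that turns the pan: round, 15 mm diameter (18 mm bead on top), fixed on an ear outside the +y side wall at x = -45, y = +80 mm of the pan's frame (92 mm from the axis). The post spans 61 to 108 mm above the desk, this point is at 85 mm. Pinch it from above, any yaw.
- shield_edge (a point): middle of the front edge of the clear sloping chip shield, fixed over the back half of the pan, 224 mm above the desk, 68 mm behind the pan's axis (station +x). It runs 96 mm back from here, falling to 184 mm; 215 mm wide; posts at station x = +128, y = +-88. An upright tool cannot follow the scraper to the back of the pan; one leaning like the scraper's handle can.
- catch_tray: grey-green shallow plastic tray 426x206 mm, 17 mm high rim, floor 3 mm thick, loose on the desk in front of the station, its edge under the pan's open side. Origin under its centre; x along its length (sideways for the robot), y across.
- scraper: scraper standing in its rest: blue block with black rubber foot, 100 mm wide (y), 30 deep (x), 24 high; black handle from the middle of its top leaning 25 degrees from vertical to the block's -x, bar 16 mm (y) by 22 mm, 100 mm long. Origin: centre of the flat underside. About 0.16 kg, stands by itself. Wipe with its 100 mm face on the -x side, moving to -x.
- scraper_grip (a point): point on the handle's centre line 62 mm along it from the block's top: x = -26, y = 0, z = +80 mm in the scraper's frame. Grip across the 16 mm (y), tool leaning 25 degrees like the handle, fingers pointing down and to the block's +x.
- rest: grey open tray of the scraper, fixed on the desk to the left or right of the tray and station: 56x126x12 mm outside, inside 46x116 mm, floor 5 mm thick, walls 5 mm. Origin under its centre; x and y as the scraper's when it stands in it.
- wash_bottle: bystander: white plastic wash bottle with red cap, 97x67x177 mm, loose, on the other side of the station. Origin under its centre.
- dish_a: bystander: single closed dish on the brown desk beside the station, with pink medium, 93 mm across, 16 mm high, loose. Origin under its centre.
- slide_case: bystander: flat case of glass slides 68x83x17 mm, loose. Origin under its centre.
- chip0: amber resin offcut, an irregular shard about 17x13x10 mm, loose on the pan's floor, within 43 mm of the axis. Origin: middle of the face it first lies on.
- chip1: amber resin offcut, an irregular shard about 15x14x9 mm, loose on the pan's floor, within 43 mm of the axis. Origin: middle of the face it first lies on.
- chip2: amber resin offcut, an irregular shard about 18x12x10 mm, loose on the pan's floor, within 43 mm of the axis. Origin: middle of the face it first lies on.
- chip3: amber resin offcut, an irregular shard about 14x13x11 mm, loose on the pan's floor, within 43 mm of the axis. Origin: middle of the face it first lies on.
- chip4: amber resin offcut, an irregular shard about 16x15x9 mm, loose on the pan's floor, within 43 mm of the axis. Origin: middle of the face it first lies on.
Things that resemble listed ones, but are neither listed nor needed, are in the scene too. Leave any pink look-alike of the scraper alone.

How it is judged:
By the outcome, as a careful person would: the job done as asked, in the order asked, and still so for the second after the job is handed in, with the robot touching nothing.
It also fails if it takes over 69 s, if anything falls off the work surface, if the arm or the gripper's body presses on something with over 40 N, if the wrist force passes 120 N, or if a joint passes its speed limit or range.

### The arm

A 6-joint arm with a two-finger parallel gripper is mounted at the origin on a cart in front of the work surface, level with it; the furniture and walls round the work are solid. World frame = base frame: x ahead of the robot, y to its left, z up, the work surface at z = 0. Lengths are in m, angles in rad, forces in N, time in s.
With the tool pointing down it reaches from about 0.25 to 0.775 m from the base axis. Payload 4 kg.
Tool frame: the origin (TCP) lies on the centre line of the jaws, within the pads' length; the fingertips stand 14 mm ahead of it and the grasp point (between the pads) lies 5 mm behind it (robot.tcp_to_tips is the distance from the TCP to the fingertips, in m); z points along the fingers, y is the line along which they close (so a half turn about z gives the same grasp; the last joint's range is limited). The gripper opens to 94 mm and grips with 3 to 60 N. Pads are 16 mm wide; open, the fingers measure 119 mm over their backs; the gripper's body (75 mm by 177 mm) begins 78 mm behind the grasp point.
Start: joints at [1.189, 0.087, 1.371, -0, 1.684, -0.103], TCP at [0.151, 0.529, 0.22] pointing down, gripper open.
Joint ranges: [-3.1, 3.1], [-0.76, 2.03], [0.27, 2.55], [-1.08, 4.22], [0.17, 2.65], [-2.57, 2.57]. Speed limits (rad/s): [2.79, 2.79, 3.14, 3.14, 3.14, 3.14].

### API

Orientations are given as [roll, pitch, yaw] about the fixed x, y, z axes, in that order (R = Rz(yaw) Ry(pitch) Rx(roll)).
In Python, from bench import robot gives the robot as it stands.
- The arm moves only by the tool carry_out, never from a script. Its argument "increments" is a list of rows, each a list of 3 entries, a list of its own where there are three numbers: the closure in counts, from 0 (fully open) to 255 (shut), then the shift along the tool's x, y, z in mm, then the turn about the tool's z in degrees. In form: [[fingers, [dx, dy, dz], twist], ...]. A call has 1 to 8 rows; each row shifts and turns the commanded pose from where the row before left it, along the tool's axes as they then stand; what a row does not reach is not made up. A row lasts 1/10 s, in which the tool goes at most 50 mm and 8.59 degrees, less where a joint would pass 70% of its speed; a pose out of reach is approached as far as the arm can. A call with a gripper value outside its range is refused whole. The fingers move at their own pace and stop on an object; the grip force is fixed at half the most. Time passes only in rows, so rows that do not move let the fingers close. It gives the time, the measured TCP pose, the force, the opening and the grip force at its end, in the units of the state.
- robot.get_obs(): the state, without advancing time (a new reading comes with each control period).
- robot.snapshot(name): name is "scene" or "top"; returns the picture (420x560x3 uint8, blue, green, red); there is no depth.
- robot.get_calibration(name): a dict with "vfov" (degrees; the focal length in pixels is half the picture's height over the tangent of half this angle, whatever the lens; pixels are square), "cx", "cy" (the principal point, pixels), "k1" (the pictures are not rectified: a ray, as slopes to the right and down, at radius r is drawn at 1 + k1 r^2 times it, then the intrinsics apply), "T" (4x4, takes a point from camera to world coordinates). Camera axes: x right, y down, z forward; pixel columns grow to the right and rows downward; lengths in m; the calibration is good to about 2 mm. A picture is of the moment at which its call begins. get_calibration takes no time and is no camera call.
- robot.close_job(): hands the job in; it is judged then, once.
The state is a dict: "time": time; "joint_positions": joint angles; "qvel": joint speeds; "joint_torque": joint torques, N m; "tool_pos": TCP position; "ee_rot": TCP orientation; "wrist_force": force on the tool from outside, world axes, zero at the start; "wrist_torque": the same for the moment, N m; "width": finger opening in m; "finger_force": force on a finger pad.
Only numpy, scipy, OpenCV 4.12 (cv2) and the standard library are available. Lean on these libraries where they do the work, as an engineer would, in place of code of your own. Each camera call takes 0.05 s, during which the arm holds its last target. There are 200 camera calls.

## Working session

There is one attempt and no reset: what is moved stays moved. The work goes in short steps, Python scripts to look and compute and a tool call to move; the robot and the scene stay as the last step left them, time stands still between calls to the robot, and variables do not carry over. Pictures are saved under pics/ and viewed, at most 10 in all, crops included, and the job is handed in when it is done.

Besides the shell and the picture viewer there is one more tool, called after ">>>" by a JSON object that holds its "name" and its "arguments", one argument or row to a line. carry_out: Moves the arm, as the interface text tells. Its arguments: {"type":"object","properties":{"increments":{"type":"array","items":{"type":"array"}}},"required":["increments"]}

```bash
mkdir -p pics; ls; cat > h.py <<'E'
import numpy as np,cv2
from bench import robot
def ray(n,px):
    c=robot.get_calibration(n);T=np.array(c["T"]);f=210/np.tan(np.radians(c["vfov"])/2)
    d=(np.array(px,float)-[c["cx"],c["cy"]])/f
    u=d.copy()
    for _ in range(20): u=d/(1+c["k1"]*(u@u))
    v=T[:3,:3]@np.r_[u,1]
    return T[:3,3],v
def plane(n,px,z):
    o,v=ray(n,px);return o+v*(z-o[2])/v[2]
def proj(n,p):
    c=robot.get_calibration(n);T=np.array(c["T"]);f=210/np.tan(np.radians(c["vfov"])/2)
    q=T[:3,:3].T@(np.array(p)-T[:3,3]);u=q[:2]/q[2];u=u*(1+c["k1"]*(u@u));return u*f+[c["cx"],c["cy"]]
E
python3 - <<'E'
from h import *
for n in("scene","top"):
    im=robot.snapshot(n);cv2.imwrite(f"pics/{n}0.png",im)
    c=robot.get_calibration(n);print(n,c["vfov"],c["cx"],c["cy"],c["k1"],np.round(c["T"],3).tolist())
print(robot.get_obs())
E
```

```text
pics
scene 48.173347992799734 284.7313206865018 212.30947816512318 0.0518435914242386 [[0.857, -0.36, 0.369, 0.054], [-0.516, -0.598, 0.613, -0.806], [0.0, -0.716, -0.698, 1.078], [0.0, 0.0, 0.0, 1.0]]
top 50.05191787220796 275.33605658716584 210.92077360002602 -0.1130300846935827 [[-0.014, -0.986, 0.165, 0.36], [-1.0, 0.019, 0.024, -0.011], [-0.027, -0.164, -0.986, 1.3], [0.0, 0.0, 0.0, 1.0]]
{'time': 0.1, 'joint_positions': array([ 1.18888450e+00,  8.78748051e-02,  1.37208672e+00, -1.06263773e-05,
        1.68358689e+00, -1.03114118e-01]), 'qvel': array([-0.00141994, -0.00148405, -0.00436594,  0.0004228 ,  0.00122556,
       -0.00034716]), 'joint_torque': array([ 3.89270208e-03, -3.41249943e+01, -3.03304160e+01,  7.20496033e-02,
        3.03961302e-02, -8.01528290e-05]), 'tool_pos': array([0.1512031 , 0.52832962, 0.21843294]), 'ee_rot': array([-3.13964619e+00, -1.90804733e-04,  2.86279357e+00]), 'wrist_force': array([-0.43718298,  0.07984222, -0.97645041]), 'wrist_torque': array([-0.00068858, -0.01520998, -0.04299817]), 'finger_force': 0.0, 'width': 0.09414239617481397}
```

View pics/scene0.png

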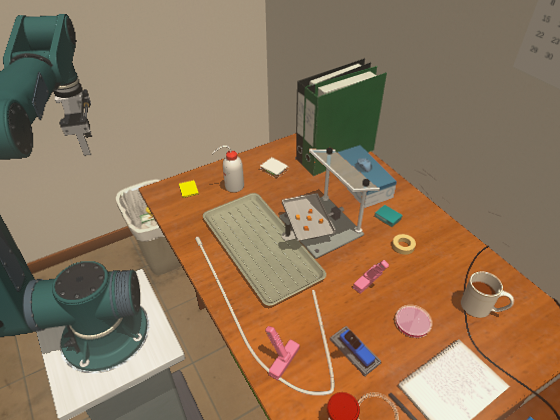

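View pics/top0.png

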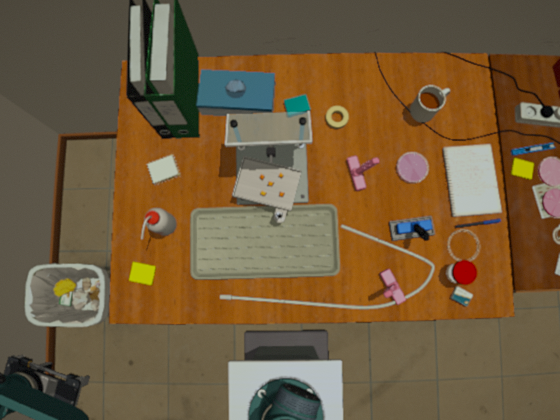

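The scene view shows the pan at (308,217), post at (288,229), and blue scraper in its grey rest at (355,350). The top view shows the tray at (265,242), post at (281,214), chips around (268,185), and scraper at (412,228). The candidates for the scraper are blue (412,228) and pink at (360,172) and (392,287). Only the blue one in the grey rest fits the description. I'll confirm it in an enlarged crop.

```bash
python3 - <<'E'
from h import *
t=cv2.imread("pics/top0.png");s=cv2.imread("pics/scene0.png")
cr=lambda im,x,y,w,h:cv2.resize(im[y:y+h,x:x+w],(400,300),interpolation=cv2.INTER_CUBIC)
cv2.imwrite("pics/m0.png",np.vstack([np.hstack([cr(t,215,105,120,90+0),cr(t,220,145,100,75)]),np.hstack([cr(t,380,205,64,48),cr(s,315,315,80,60)])]))
hsv=cv2.cvtColor(t,cv2.COLOR_BGR2HSV)
m=cv2.inRange(hsv,(8,150,150),(22,255,255));m[:, :230]=0;m[:,305:]=0;m[:170]=0;m[204:]=0
n,l,st,c=cv2.connectedComponentsWithStats(m)
for i in range(1,n):
  if st[i,4]>6: print("chip",st[i],c[i].round(1),plane("top",c[i],.06).round(3))
for nm,im in(("top",t),("scene",s)):
  m=cv2.inRange(cv2.cvtColor(im,cv2.COLOR_BGR2HSV),(100,130,60),(125,255,255))
  n,l,st,c=cv2.connectedComponentsWithStats(m)
  for i in range(1,n):
    if st[i,4]>100: 
      pts=np.argwhere(l==i)[:,::-1].astype(np.float32); r=cv2.minAreaRect(pts);print(nm,st[i],r,cv2.boxPoints(r).round(1).tolist())
E
```

```text
chip [260 175   4   4  11] [261.5 176.4] [0.667 0.057 0.06 ]
chip [279 174   4   3   8] [280.5 175. ] [0.67  0.003 0.06 ]
chip [269 182   4   4  13] [270.4 183.4] [0.646 0.032 0.06 ]
chip [261 192   5   3  10] [262.9 192.9] [0.619 0.054 0.06 ]
chip [280 193   4   3  11] [281.4 193.9] [0.615 0.002 0.06 ]
top [397 220  35  14 293] ((413.87371826171875, 226.42662048339844), (10.16518783569336, 34.35132598876953), 83.2901611328125) [[396.20001220703125, 223.39999389648438], [430.29998779296875, 219.39999389648438], [431.5, 229.5], [397.3999938964844, 233.5]]
scene [356 344  19  20 190] ((364.45849609375, 353.9547119140625), (19.350296020507812, 9.951581001281738), 47.48955154418945) [[354.29998779296875, 350.20001220703125], [361.6000061035156, 343.5], [374.70001220703125, 357.70001220703125], [367.29998779296875, 364.3999938964844]]
```

View pics/m0.png

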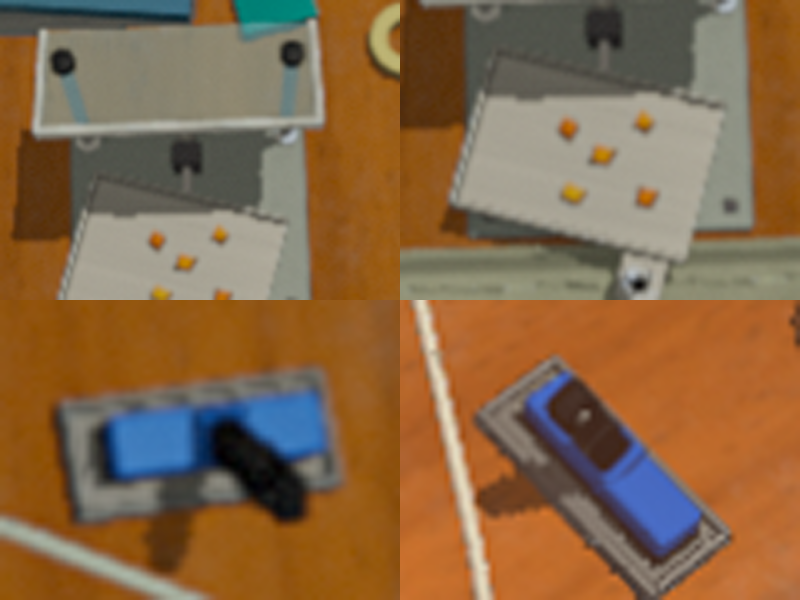

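The crops confirm it: the blue scraper with its black leaning handle stands in the grey rest at top (412,228), and the other two are pink. The post bead is at top (279,215). The pan's open end is on the right (about −y), and the shield's front corners are at top (225.5,145.5) and (311.6,143.1).

```bash
python3 - <<'E'
from h import *
P=lambda px,z:plane("top",px,z)
a,b=P((225.5,145.5),.224),P((311.6,143.1),.224)
d=(a-b);yaw=np.arctan2(-d[0],d[1]);print("shield",a,b,np.linalg.norm(d),"yaw",yaw)
ax=(a+b)/2-0.068*np.array([np.cos(yaw),np.sin(yaw),0]);print("axis from shield",ax)
c=[P(p,.067) for p in((243.7,158),(300.5,171.3),(292,210.5),(233,196.3))]
v=(c[0]-c[1])+(c[3]-c[2]);ang=np.arctan2(v[1],v[0]);print("pan",np.round(c,3).tolist(),[np.linalg.norm(c[i]-c[i-1]).round(3) for i in range(4)],"ang",ang)
m=np.mean(c,0);ax2=m-.0135*np.array([np.cos(ang),np.sin(ang),0]);print("axis from pan",ax2)
e=ang
post=ax2[:2]+np.array([[np.cos(e),-np.sin(e)],[np.sin(e),np.cos(e)]])@[-.045,.08];print("post from pan",post)
print("post seen",P((279.3,215.5),.108))
for z,q in((.012,[(237.5,203.5),(408,202.5),(407,147)]),): print("foot",[P(x,z).round(3) for x in((237,203.3),(308,202.3))])
r=[P(p,.012) for p in((389.6,221.3),(431.5,215.9),(434.7,234.1),(392.8,240.5))]
print("rest",np.round(r,4).tolist(),[np.linalg.norm(r[i]-r[i-1]).round(3) for i in range(4)],np.mean(r,0))
for w in(r[0]-r[1],r[3]-r[2]): print(np.arctan2(-w[0],w[1]))
bb=[P(p,.029) for p in([396.2,223.4],[431,219.0],[431.8,229.5],[397.4,233.5])]
print("block",np.round(bb,4).tolist(),np.mean(bb,0));w=bb[0]-bb[1];print(np.arctan2(-w[0],w[1]))
print("handle end",P((426,237),.118))
# bead & handle in scene, dark
s=cv2.imread("pics/scene0.png");print("bead scene z.108",proj("scene",P((279.3,215.5),.108)))
E
```

```text
shield [0.70779493 0.13796476 0.224     ] [ 0.7089823  -0.07721819  0.224     ] 0.21518623260322528 yaw 0.00551788456736592
axis from shield [0.64038965 0.02999807 0.224     ]
pan [[0.72, 0.107, 0.067], [0.678, -0.053, 0.067], [0.566, -0.027, 0.067], [0.609, 0.138, 0.067]] [np.float64(0.115), np.float64(0.166), np.float64(0.115), np.float64(0.17)] ang 1.3121309650975332
axis from pan [0.63983021 0.02815911 0.067     ]
post from pan [0.55098105 0.0051194 ]
post seen [0.54617743 0.00796737 0.108     ]
foot [array([0.6  , 0.132, 0.012]), array([ 0.598, -0.075,  0.012])]
rest [[0.5382, -0.3095, 0.012], [0.5516, -0.4337, 0.012], [0.4982, -0.4395, 0.012], [0.4823, -0.3158, 0.012]] [np.float64(0.056), np.float64(0.125), np.float64(0.054), np.float64(0.125)] [ 0.51755975 -0.37463893  0.012     ]
0.10757191630473827
0.12780017108455963
block [[0.5294, -0.3242, 0.029], [0.5401, -0.4261, 0.029], [0.5097, -0.4263, 0.029], [0.5004, -0.3261, 0.029]] [ 0.51990256 -0.37566361  0.029     ]
0.10469524058299348
handle end [ 0.47957341 -0.38017103  0.118     ]
bead scene z.108 [285.25654402 222.94951253]
```

>>> {"name": "carry_out", "arguments": {
  "increments": [
    [110,[-37,-28,0],0],
    [110,[-37,-28,0],0],
    [110,[-37,-28,0],0],
    [110,[-37,-28,0],0],
    [110,[-37,-28,0],0],
    [110,[-37,-28,0],0],
    [110,[-37,-28,0],0],
    [110,[-37,-28,0],0]
  ]
}}

```text
time: 0.9
tool_pos: [0.3748, 0.2302, 0.2191]
ee_rot: [3.142, -0.0, 2.863]
wrist_force: [-0.0, -0.1, 0.1]
width: 0.0536
finger_force: 0.0
```

>>> {"name": "carry_out", "arguments": {
  "increments": [
    [110,[-37,-28,0],0],
    [110,[-37,-28,10],0],
    [110,[-37,-28,10],0],
    [110,[-37,-28,10],0],
    [110,[-38,-28,10],0],
    [110,[-38,-28,10],0],
    [110,[0,0,0],0],
    [110,[0,0,0],0]
  ]
}}

```text
time: 1.7
tool_pos: [0.543, 0.0083, 0.1682]
ee_rot: [3.141, -0.003, 2.861]
wrist_force: [0.1, 0.6, 0.4]
width: 0.0534
finger_force: 0.0
```

```bash
python3 - <<'E'
from h import *
for n,(x,y) in(("scene",(286,228)),("top",(280,215))):
  im=cv2.imread(f"pics/{n}0.png");g=im.max(2);m=(g[y-14:y+15,x-12:x+13]<60).astype(np.uint8)
  k,l,st,c=cv2.connectedComponentsWithStats(m)
  for i in range(1,k):
    if st[i,4]>5: print(n,st[i]+[x-12,y-14,0,0,0],c[i]+[x-12,y-14])
for p in((.549,.0065),(.546,.008),(.551,.005)):print(proj("scene",(*p,.108)),proj("scene",(*p,.061)),proj("top",(*p,.108)),proj("top",(*p,.061)))
E
```

```text
scene [286 225   4  11  39] [287.53846154 229.46153846]
[286.35454715 222.90070314] [286.31300211 234.01709626] [279.83021561 214.45054882] [280.11704765 217.09132211]
[285.198159   222.96520273] [285.18378974 234.08158696] [279.2888808  215.56558698] [279.59584154 218.16602502]
[287.21501933 222.963557  ] [287.15324398 234.07994162] [280.37716662 213.70421677] [280.64370893 216.37199094]
```

>>> {"name": "carry_out", "arguments": {
  "increments": [
    [110,[-7,0,20],0],
    [110,[0,0,25],0],
    [110,[0,0,25],0],
    [110,[0,0,13],0],
    [110,[0,0,0],0],
    [255,[0,0,0],0],
    [255,[0,0,0],0],
    [255,[0,0,0],0]
  ]
}}

```text
time: 2.5
tool_pos: [0.5511, 0.007, 0.0882]
ee_rot: [3.141, 0.003, 2.863]
wrist_force: [0.1, -1.2, -0.3]
width: 0.0331
finger_force: 0.0
```

>>> {"name": "carry_out", "arguments": {
  "increments": [
    [255,[0,0,1],0],
    [255,[0,0,0],0],
    [255,[0,0,0],0],
    [255,[0,0,0],0]
  ]
}}

```text
time: 2.9
tool_pos: [0.5507, 0.007, 0.0859]
ee_rot: [3.141, 0.001, 2.863]
wrist_force: [1.1, 0.9, 1.7]
width: 0.0155
finger_force: 30.0
```

>>> {"name": "carry_out", "arguments": {
  "increments": [
    [255,[4.5,8.9,0],6.2],
    [255,[4.5,8.9,0],6.2],
    [255,[4.5,8.9,0],6.2],
    [255,[4.5,8.9,0],6.2],
    [255,[4.5,8.9,0],6.2],
    [255,[4.5,8.9,0],6.2],
    [255,[4.5,8.9,0],6.2],
    [255,[0,0,0],0]
  ]
}}

```text
time: 3.7
tool_pos: [0.5602, 0.0755, 0.086]
ee_rot: [3.14, 0.0, 2.107]
wrist_force: [1.1, 1.7, 1.9]
width: 0.0151
finger_force: 30.0
```

>>> {"name": "carry_out", "arguments": {
  "increments": [
    [255,[4.5,8.9,0],6.2],
    [255,[4.5,8.9,0],6.2],
    [255,[4.5,8.9,0],6.2],
    [255,[4.5,8.9,0],6.2],
    [255,[4.5,8.9,0],6.2],
    [255,[0,0,0],0],
    [255,[0,0,0],0]
  ]
}}

```text
time: 4.4
tool_pos: [0.5959, 0.1116, 0.086]
ee_rot: [3.137, -0.005, 1.568]
wrist_force: [4.8, 7.4, -1.2]
width: 0.0151
finger_force: 30.0
```

>>> {"name": "carry_out", "arguments": {
  "increments": [
    [150,[0,0,0],0],
    [110,[0,0,0],0],
    [110,[0,0,0],0],
    [110,[0,0,-30],0],
    [110,[0,0,-40],0],
    [110,[-40,-20,-40],0],
    [110,[-40,-40,0],0],
    [110,[0,-40,0],0]
  ]
}}

```text
time: 5.2
tool_pos: [0.5015, 0.0376, 0.19]
ee_rot: [3.14, 0.002, 1.561]
wrist_force: [-1.1, -0.0, -0.5]
width: 0.0533
finger_force: 0.0
```

```bash
python3 - <<'E'
from h import *
t=robot.snapshot("top");s=robot.snapshot("scene");cv2.imwrite("pics/top1.png",t);cv2.imwrite("pics/scene1.png",s)
cr=lambda im,x,y,w,h:cv2.resize(im[y:y+h,x:x+w],(400,300),interpolation=cv2.INTER_CUBIC)
cv2.imwrite("pics/m1.png",np.hstack([cr(t,220,135,100,75),cr(s,260,170,100,75)]))
hsv=cv2.cvtColor(t,cv2.COLOR_BGR2HSV)
m=cv2.inRange(hsv,(8,150,150),(22,255,255));m[:, :230]=0;m[:,310:]=0;m[:150]=0;m[208:]=0
n,l,st,c=cv2.connectedComponentsWithStats(m)
for i in range(1,n):
  if st[i,4]>5: print("chip",st[i],c[i].round(1),plane("top",c[i],.06).round(3))
o=robot.get_obs();print(o["tool_pos"],o["ee_rot"])
E
```

```text
chip [307 150   3  10  23] [308.2 154. ] [ 0.73  -0.077  0.06 ]
chip [308 161   2  19  29] [308.7 170.3] [ 0.682 -0.077  0.06 ]
chip [274 172   4   3  10] [275.8 173. ] [0.676 0.017 0.06 ]
chip [259 177   3   5  11] [260.2 179.1] [0.659 0.061 0.06 ]
[0.49686083 0.04014764 0.18786457] [-3.13708152e+00  2.46464910e-04  1.56308810e+00]
```

View pics/m1.png

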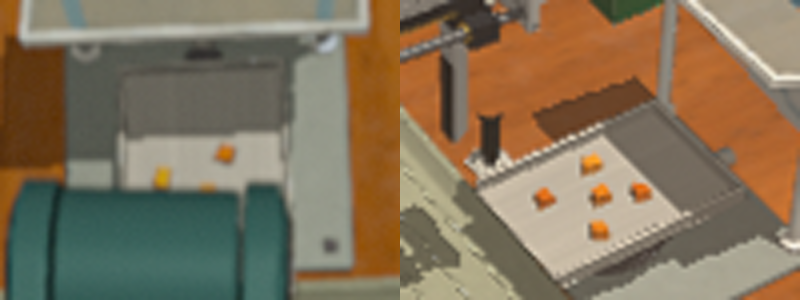

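The pan now sits straight, with its open side to the tray. All five chips are still in the pan, and the rearmost is at top (276,173).

>>> {"name": "carry_out", "arguments": {
  "increments": [
    [80,[-46,-3,0],0],
    [80,[-46,-3,0],0],
    [80,[-46,-3,0],0],
    [80,[-46,-3,0],0],
    [80,[-46,-2,0],0],
    [80,[-46,0,0],0],
    [80,[-46,0,0],0],
    [80,[-46,0,0],0]
  ]
}}

```text
time: 6.1
tool_pos: [0.4851, -0.3289, 0.1884]
ee_rot: [-3.141, -0.0, 1.565]
wrist_force: [0.9, 0.0, 0.1]
width: 0.0647
finger_force: 0.0
```

>>> {"name": "carry_out", "arguments": {
  "increments": [
    [80,[-40,0,0],0],
    [80,[0,0,0],8.3],
    [80,[0,0,0],8.3],
    [80,[0,0,0],8.3],
    [80,[0,0,0],8.3],
    [80,[0,0,0],8.3],
    [80,[0,0,0],8.3],
    [80,[0,0,0],8.3]
  ]
}}

```text
time: 6.9
tool_pos: [0.4852, -0.367, 0.1882]
ee_rot: [-3.141, 0.001, 0.545]
wrist_force: [-0.3, 0.1, 0.0]
width: 0.0645
finger_force: 0.0
```

>>> {"name": "carry_out", "arguments": {
  "increments": [
    [80,[0,0,0],8.3],
    [80,[0,0,0],8.3],
    [80,[0,0,0],8.3],
    [80,[0,0,0],0],
    [80,[0,0,0],0]
  ]
}}

```text
time: 7.4
tool_pos: [0.4851, -0.3668, 0.1883]
ee_rot: [-3.141, 0.0, 0.119]
wrist_force: [0.4, -0.6, -0.1]
width: 0.0646
finger_force: 0.0
```

```bash
python3 - <<'E'
from h import *
t=robot.snapshot("top");s=robot.snapshot("scene");cv2.imwrite("pics/top2.png",t);cv2.imwrite("pics/scene2.png",s)
cr=lambda im,x,y,w,h:cv2.resize(im[y:y+h,x:x+w],(400,300),interpolation=cv2.INTER_CUBIC)
cv2.imwrite("pics/m2.png",np.hstack([cr(t,220,135,100,75),cr(s,310,290,100,75)]))
hsv=cv2.cvtColor(t,cv2.COLOR_BGR2HSV)
m=cv2.inRange(hsv,(8,150,150),(22,255,255));m[:, :245]=0;m[:,295:]=0;m[:150]=0;m[208:]=0
n,l,st,c=cv2.connectedComponentsWithStats(m)
for i in range(1,n):
  if st[i,4]>5: print("chip",st[i],c[i].round(1),plane("top",c[i],.06).round(3))
o=robot.get_obs();print(o["tool_pos"],o["ee_rot"])
E
```

```text
chip [274 172   4   3  10] [275.8 173. ] [0.676 0.017 0.06 ]
chip [259 177   3   5  12] [260.1 179.2] [0.659 0.062 0.06 ]
chip [270 181   4   5  15] [271.5 182.9] [0.647 0.029 0.06 ]
chip [282 189   3   3   9] [283. 190.] [ 0.626 -0.003  0.06 ]
chip [263 195   4   4  13] [264.8 196.4] [0.609 0.049 0.06 ]
[ 0.48508712 -0.36676621  0.18854393] [-3.14130787e+00  2.50536094e-04  1.17867478e-01]
```

View pics/m2.png

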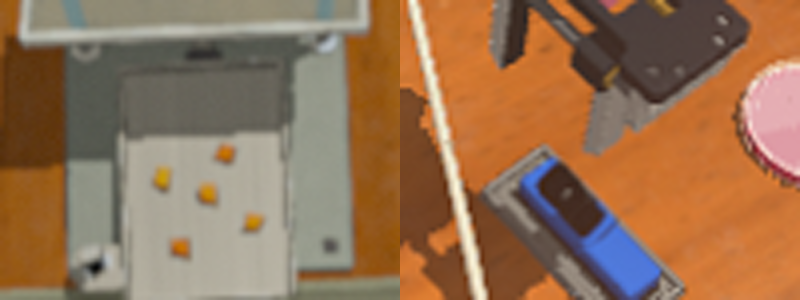

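```bash
python3 - <<'E'
from h import *
P=lambda px,z:plane("top",px,z)
L=[P((250.5,152),.067),P((251.3,207.5),.067)];R=[P((290,151.5),.067),P((294.2,207.5),.067)]
for a in(L,R): d=a[0]-a[1];print(np.round(a,3).tolist(),np.arctan2(d[1],d[0]))
print("post",P((243.75,201),.108))
# predicted scraper points, origin (.519,-.375,.005), yaw .112
c,s=np.cos(.112),np.sin(.112)
W=lambda x,y,z:np.array([.519+c*x-s*y,-.375+s*x+c*y,.005+z])
for q in((-42,0,114.6),(-46,8,119),(-46,-8,119),(15,50,24),(15,-50,24),(-15,50,24),(-15,-50,24)):
  w=W(*np.array(q)/1e3);print(q,w.round(4),proj("top",w).round(1),proj("scene",w).round(1))
E
```

```text
[[0.737, 0.088, 0.067], [0.577, 0.086, 0.067]] 0.009492077007232144
[[0.736, -0.025, 0.067], [0.574, -0.033, 0.067]] 0.05182201281655652
post [0.58762422 0.10344385 0.108     ]
(-42, 0, 114.6) [ 0.4773 -0.3797  0.1196] [426.1 237.8] [346.5 333.5]
(-46, 8, 119) [ 0.4724 -0.3722  0.124 ] [423.9 239.5] [343.  330.9]
(-46, -8, 119) [ 0.4742 -0.3881  0.124 ] [429.8 238.7] [347.8 335.9]
(15, 50, 24) [ 0.5283 -0.3236  0.029 ] [396.  223.8] [346.3 326.8]
(15, -50, 24) [ 0.5395 -0.423   0.029 ] [430.  219.2] [374.7 355.7]
(-15, 50, 24) [ 0.4985 -0.327   0.029 ] [397.8 234.1] [337.6 333.1]
(-15, -50, 24) [ 0.5097 -0.4264  0.029 ] [431.8 229.5] [365.8 362.6]
```

```bash
python3 - <<'E'
import cv2,numpy as np
t=cv2.imread("pics/top0.png");s=cv2.imread("pics/scene0.png")
cr=lambda im,x,y,w,h:cv2.resize(im[y:y+h,x:x+w],(400,300),interpolation=cv2.INTER_CUBIC)
cv2.imwrite("pics/m3.png",np.hstack([cr(t,395,215,40,30),cr(s,340,335,40,30)]))
E
```

```text
(no output)
```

View pics/m3.png

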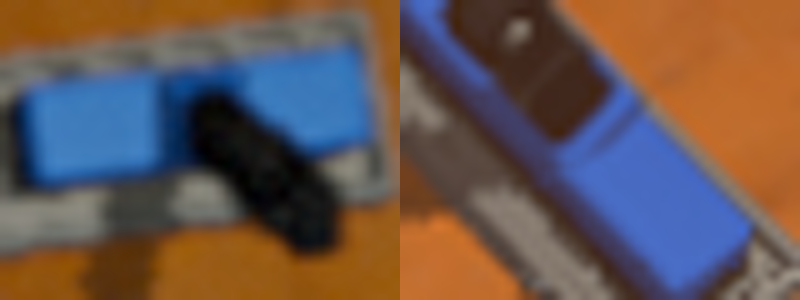

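The block and handle end both sit 1 to 3 mm further toward −y than predicted, with the handle end at top (427,237.5). I'll shift the grasp accordingly.

>>> {"name": "carry_out", "arguments": {
  "increments": [
    [80,[-5,14,20],0],
    [80,[0,0,25],0],
    [80,[0,0,25],0],
    [80,[0,0,17],0],
    [80,[0,0,0],0],
    [255,[0,0,0],0],
    [255,[0,0,0],0],
    [255,[0,0,0],0]
  ]
}}

```text
time: 8.3
tool_pos: [0.4824, -0.3818, 0.1036]
ee_rot: [3.139, -0.002, 0.116]
wrist_force: [-0.1, -0.5, -0.1]
width: 0.0438
finger_force: 0.0
```

>>> {"name": "carry_out", "arguments": {
  "increments": [
    [255,[0,0,0],0],
    [255,[0,0,0],0],
    [255,[0,0,0],0],
    [255,[0,0,0],0]
  ]
}}

```text
time: 8.7
tool_pos: [0.4818, -0.3813, 0.102]
ee_rot: [3.141, -0.0, 0.116]
wrist_force: [-1.0, -0.8, 0.3]
width: 0.0156
finger_force: 29.9
```

```bash
python3 - <<'E'
from h import *
t=robot.snapshot("top");s=robot.snapshot("scene");cv2.imwrite("pics/top3.png",t);cv2.imwrite("pics/scene3.png",s)
P=lambda px,z:plane("top",px,z)
for a,b in(((306.75,144.5),(308,202)),((236.5,146),(236.5,202.5))):
  a,b=P(a,.012),P(b,.012);d=a-b;print(a,b,np.arctan2(d[1],d[0]))
cr=lambda im,x,y,w,h:cv2.resize(im[y:y+h,x:x+w],(400,300),interpolation=cv2.INTER_CUBIC)
cv2.imwrite("pics/m4.png",np.vstack([np.hstack([cr(t,220,135,100,75),cr(s,260,170,100,75)]),np.hstack([cr(t,370,195,100,75),cr(s,310,290,100,75)])]))
o=robot.get_obs();print(o["tool_pos"],o["ee_rot"],o["width"],o["wrist_force"])
E
```

```text
[ 0.77373553 -0.07574371  0.012     ] [ 0.59937463 -0.07464683  0.012     ] -0.006290788060139623
[0.77394268 0.13415785 0.012     ] [0.6019389  0.13390779 0.012     ] 0.0014537640428600167
[ 0.48177836 -0.38126626  0.10200873] [ 3.14129692e+00 -3.20808836e-04  1.15680296e-01] 0.01585963564102174 [ 0.34097377  0.44434969 -0.10022901]
```

View pics/m4.png

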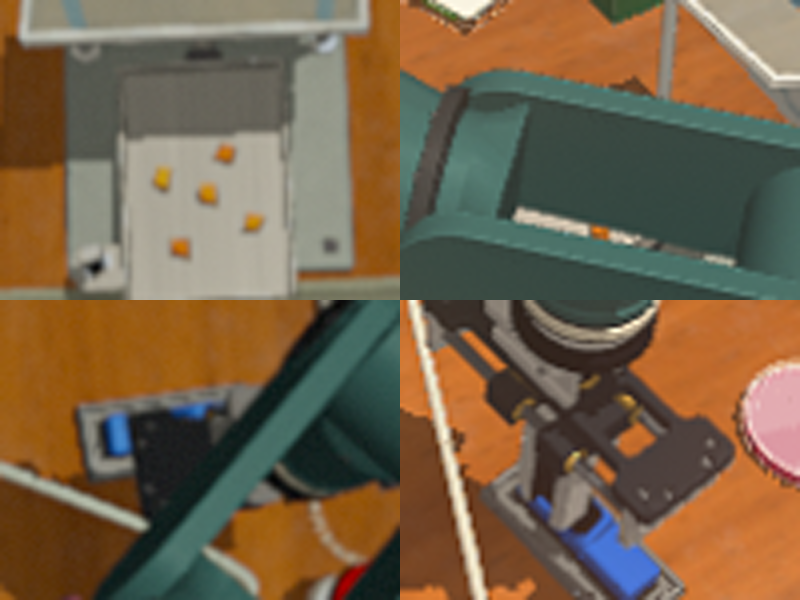

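>>> {"name": "carry_out", "arguments": {
  "increments": [
    [255,[0,0,-10],0],
    [255,[0,0,-20],0],
    [255,[0,0,-25],0],
    [255,[0,0,-25],0],
    [255,[0,0,0],3.3],
    [255,[0,0,0],3.3],
    [255,[0,0,0],0]
  ]
}}

```text
time: 9.5
tool_pos: [0.4816, -0.381, 0.1821]
ee_rot: [-3.141, 0.0, 0.001]
wrist_force: [0.3, 0.0, -2.0]
width: 0.0158
finger_force: 29.9
```

```bash
python3 - <<'E'
from h import *
s=robot.snapshot("scene");cv2.imwrite("pics/scene4.png",s)
o=robot.get_obs();print(o["tool_pos"],o["ee_rot"],o["width"],o["wrist_force"],o["wrist_torque"])
cv2.imwrite("pics/m5.png",cv2.resize(s[270:370,300:440],(784,560),interpolation=cv2.INTER_CUBIC))
b=o["tool_pos"];
for q in((15,50),(15,-50),(-15,50),(-15,-50)): print(q,proj("scene",(b[0]+.036+q[0]/1e3,b[1]+q[1]/1e3,b[2]-.073)).round(1),proj("scene",(b[0]+.036+q[0]/1e3,b[1]+q[1]/1e3,b[2]-.097)).round(1))
E
```

```text
[ 0.48150545 -0.38096571  0.18176856] [-3.14102927e+00  4.40281625e-04  1.62017077e-03] 0.01595093744023126 [ 0.12621236 -0.16167681 -1.55082228] [-0.03985625  0.22215245 -0.01486512]
(15, 50) [352.5 310.3] [351.5 315.8]
(15, -50) [379.  342.2] [377.6 347.6]
(-15, 50) [342.5 315.7] [341.6 321.3]
(-15, -50) [368.7 348.3] [367.4 353.7]
```

View pics/m5.png

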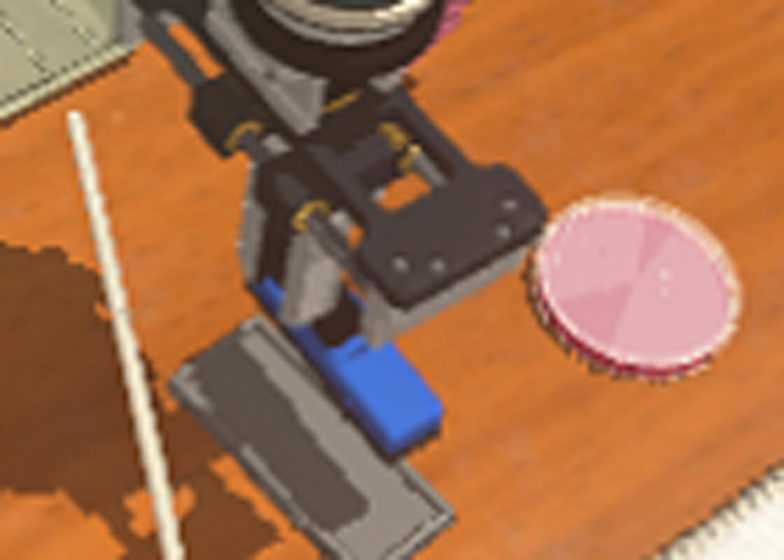

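The scraper hangs level, with its block corners within 1 px of the prediction: (379,343) and (369,348).

>>> {"name": "carry_out", "arguments": {
  "increments": [
    [255,[4,-30,0],0],
    [255,[6,-46,0],0],
    [255,[6,-46,0],0],
    [255,[6,-46,0],0],
    [255,[6,-46,0],0],
    [255,[6,-46,0],0],
    [255,[6,-46,0],0],
    [255,[4,-46,0],0]
  ]
}}

```text
time: 10.35
tool_pos: [0.5253, -0.0272, 0.1817]
ee_rot: [-3.141, 0.0, 0.002]
wrist_force: [0.8, 0.1, -1.5]
width: 0.016
finger_force: 29.9
```

>>> {"name": "carry_out", "arguments": {
  "increments": [
    [255,[4,-40,0],0],
    [255,[0,-18,0],0],
    [255,[0,0,0],0],
    [255,[0,0,0],0]
  ]
}}

```text
time: 10.75
tool_pos: [0.5293, 0.0287, 0.1816]
ee_rot: [3.141, 0.001, 0.002]
wrist_force: [-0.2, -0.6, -2.7]
width: 0.0159
finger_force: 29.9
```

>>> {"name": "carry_out", "arguments": {
  "increments": [
    [255,[25,0,0],0],
    [255,[30,0,0],0],
    [255,[30,0,0],0],
    [255,[25,0,0],0],
    [255,[20,0,0],0],
    [255,[11,0,0],0],
    [255,[0,0,0],0]
  ]
}}

```text
time: 11.45
tool_pos: [0.6714, 0.0266, 0.1806]
ee_rot: [3.141, 0.001, -0.002]
wrist_force: [-0.5, -0.2, -1.5]
width: 0.0156
finger_force: 30.0
```

```bash
python3 - <<'E'
from h import *
s=robot.snapshot("scene");t=robot.snapshot("top")
o=robot.get_obs();print(o["tool_pos"],o["ee_rot"],o["width"],o["wrist_force"])
cv2.imwrite("pics/m6.png",np.hstack([cv2.resize(s[150:270,270:390],(400,400),interpolation=cv2.INTER_CUBIC),cv2.resize(t[110:210,220:320],(400,400),interpolation=cv2.INTER_CUBIC)]))
E
```

```text
[0.67012607 0.02736564 0.18124388] [ 3.14139415e+00  1.47728375e-03 -1.24112474e-03] 0.015948400294373534 [-1.07822348 -0.47832748 -1.88193542]
```

View pics/m6.png

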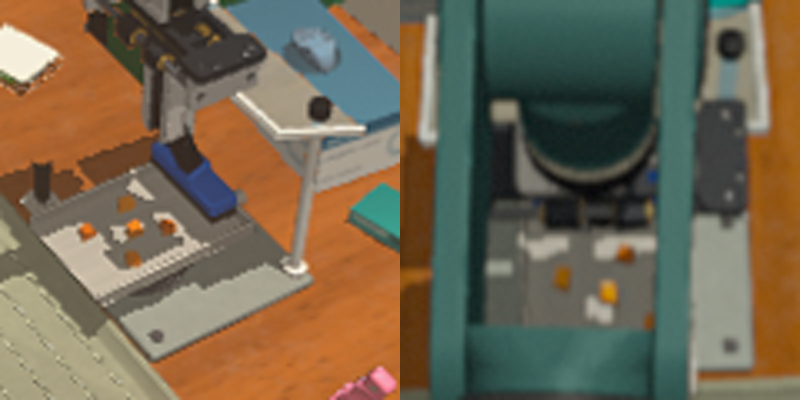

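The block hangs behind all five chips and in front of the pan's back wall, clear of the shield. I'll lower it and watch the force.

>>> {"name": "carry_out", "arguments": {
  "increments": [
    [255,[0,-1.5,0],0],
    [255,[0,0,8],0],
    [255,[0,0,8],0],
    [255,[0,0,6],0],
    [255,[0,0,3],0],
    [255,[0,0,2],0],
    [255,[0,0,0],0]
  ]
}}

```text
time: 12.25
tool_pos: [0.6703, 0.0305, 0.1544]
ee_rot: [-3.142, 0.001, 0.001]
wrist_force: [0.0, 0.2, -1.5]
width: 0.0155
finger_force: 30.0
```

>>> {"name": "carry_out", "arguments": {
  "increments": [
    [255,[0,1,1],0],
    [255,[0,0,1],0],
    [255,[0,0,0],0],
    [255,[0,0,0],0]
  ]
}}

```text
time: 12.65
tool_pos: [0.6706, 0.0294, 0.1529]
ee_rot: [-3.142, -0.0, 0.0]
wrist_force: [-0.5, -0.4, -1.2]
width: 0.0158
finger_force: 30.0
```

>>> {"name": "carry_out", "arguments": {
  "increments": [
    [255,[0,0,1],0],
    [255,[0,0,0],0],
    [255,[0,0,0.5],0],
    [255,[0,0,0],0],
    [255,[0,0,0],0]
  ]
}}

```text
time: 13.15
tool_pos: [0.6706, 0.0294, 0.1522]
ee_rot: [3.141, -0.001, 0.0]
wrist_force: [-1.8, 0.5, 3.2]
width: 0.0155
finger_force: 30.0
```

>>> {"name": "carry_out", "arguments": {
  "increments": [
    [255,[-6,0,0],0],
    [255,[-8,0,0],0],
    [255,[-8,0,0],0],
    [255,[-8,0,0],0],
    [255,[-8,0,0],0],
    [255,[-8,0,0],0],
    [255,[-8,0,0],0],
    [255,[-8,0,0],0]
  ]
}}

```text
time: 13.95
tool_pos: [0.6083, 0.0294, 0.1519]
ee_rot: [-3.142, -0.002, 0.0]
wrist_force: [2.1, -1.1, 3.9]
width: 0.0156
finger_force: 30.0
```

>>> {"name": "carry_out", "arguments": {
  "increments": [
    [255,[-8,0,0],0],
    [255,[-8,0,0],0],
    [255,[-8,0,0],0],
    [255,[-8,0,0],0],
    [255,[-8,0,0],0],
    [255,[-8,0,0],0]
  ]
}}

```text
time: 14.55
tool_pos: [0.5598, 0.0294, 0.1513]
ee_rot: [-3.141, 0.0, 0.0]
wrist_force: [3.1, 0.5, 3.5]
width: 0.016
finger_force: 30.0
```

>>> {"name": "carry_out", "arguments": {
  "increments": [
    [255,[-8,0,0],0],
    [255,[-8,0,0],0],
    [255,[-8,0,0],0],
    [255,[-6,0,0],0],
    [255,[0,0,0],0],
    [255,[0,0,0],0]
  ]
}}

```text
time: 15.15
tool_pos: [0.529, 0.0294, 0.1512]
ee_rot: [-3.141, 0.004, 0.0]
wrist_force: [-2.2, 0.3, 5.4]
width: 0.0158
finger_force: 30.0
```

```bash
cat > chips.py <<'E'
from h import *
def chips(n,box):
    im=robot.snapshot(n);h=cv2.cvtColor(im,cv2.COLOR_BGR2HSV);m=cv2.inRange(h,(6,140,90),(24,255,255))
    k,l,st,c=cv2.connectedComponentsWithStats(m)
    x0,y0,x1,y1=box
    for i in range(1,k):
        if 3<st[i,4]<60 and x0<c[i][0]<x1 and y0<c[i][1]<y1: print(n,st[i,4],c[i].round(1),"floor.06",plane(n,c[i],.06).round(3)[:2],"tray.008",plane(n,c[i],.008).round(3)[:2])
    return im
E
python3 - <<'E'
from chips import *
chips("scene",(200,180,350,310));chips("top",(185,140,345,285))
o=robot.get_obs();print(o["tool_pos"],o["wrist_force"])
E
```

```text
scene 7 [285.  183.6] floor.06 [0.664 0.205] tray.008 [0.695 0.257]
scene 4 [266.5 184. ] floor.06 [0.61  0.235] tray.008 [0.639 0.288]
scene 8 [272.5 193.8] floor.06 [0.603 0.183] tray.008 [0.631 0.233]
[0.52900819 0.02940603 0.15120307] [-1.98500076  0.17495888  6.62586323]
```

>>> {"name": "carry_out", "arguments": {
  "increments": [
    [255,[-4,0,0],0],
    [255,[0,0,-10],0],
    [255,[0,0,-20],0],
    [255,[0,30,-10],0],
    [255,[-4,46,0],0],
    [255,[-4,46,0],0],
    [255,[-4,46,0],0],
    [255,[-4,46,0],0]
  ]
}}

```text
time: 16.05
tool_pos: [0.5089, -0.1857, 0.19]
ee_rot: [-3.139, 0.004, 0.001]
wrist_force: [0.6, 0.0, -1.2]
width: 0.0158
finger_force: 30.0
```

>>> {"name": "carry_out", "arguments": {
  "increments": [
    [255,[-4,46,0],0],
    [255,[-4,46,0],0],
    [255,[-4,46,0],0],
    [255,[-4,46,0],0],
    [255,[-6,12,0],0],
    [255,[0,0,0],-3.3],
    [255,[0,0,0],-3.3],
    [255,[0,0,0],0]
  ]
}}

```text
time: 16.85
tool_pos: [0.4879, -0.3797, 0.19]
ee_rot: [-3.138, 0.003, 0.116]
wrist_force: [0.2, 0.5, -1.2]
width: 0.0155
finger_force: 30.0
```

```bash
python3 - <<'E'
from chips import *
s=chips("scene",(200,190,350,310));t=chips("top",(185,140,345,285))
o=robot.get_obs();print(o["tool_pos"],o["ee_rot"],o["wrist_force"])
cv2.imwrite("pics/m7.png",np.hstack([cv2.resize(s[180:300,200:320],(400,400),interpolation=cv2.INTER_CUBIC),cv2.resize(t[150:280,205:335],(400,400),interpolation=cv2.INTER_CUBIC)]))
E
```

```text
scene 11 [344.  246.5] floor.06 [ 0.667 -0.12 ] tray.008 [ 0.698 -0.085]
scene 48 [336.  276.2] floor.06 [ 0.584 -0.197] tray.008 [ 0.611 -0.166]
top 22 [265.3 219.8] floor.06 [0.542 0.048] tray.008 [0.55 0.05]
top 37 [282.3 220.7] floor.06 [0.539 0.001] tray.008 [0.546 0.001]
top 17 [259.2 221.8] floor.06 [0.537 0.065] tray.008 [0.544 0.068]
top 19 [271.8 221.7] floor.06 [0.536 0.03 ] tray.008 [0.544 0.031]
[ 0.48829327 -0.37971243  0.19043398] [-3.13943855e+00  1.60515947e-03  1.15035431e-01] [ 0.26032964  0.25150777 -1.87713977]
```

>>> {"name": "carry_out", "arguments": {
  "increments": [
    [255,[-6.5,1,0],0],
    [255,[0,0,20],0],
    [255,[0,0,25],0],
    [255,[0,0,20],0],
    [255,[0,0,10],0],
    [255,[0,0,0],0],
    [255,[0,0,0],0]
  ]
}}

```text
time: 17.65
tool_pos: [0.4826, -0.3826, 0.1172]
ee_rot: [3.141, -0.001, 0.116]
wrist_force: [-0.9, 0.1, -1.7]
width: 0.0158
finger_force: 30.0
```

>>> {"name": "carry_out", "arguments": {
  "increments": [
    [255,[-1,-1,6],0],
    [255,[0,0,4],0],
    [255,[0,0,2],0],
    [255,[0,0,1],0],
    [255,[0,0,1],0],
    [255,[0,0,0],0],
    [255,[0,0,0],0]
  ]
}}

```text
time: 18.35
tool_pos: [0.4813, -0.3815, 0.1024]
ee_rot: [3.142, -0.0, 0.116]
wrist_force: [-0.7, 0.2, -1.6]
width: 0.0157
finger_force: 30.0
```

>>> {"name": "carry_out", "arguments": {
  "increments": [
    [255,[0,0,1],0],
    [255,[0,0,0],0],
    [255,[0,0,0],0],
    [255,[0,0,0],0]
  ]
}}

```text
time: 18.75
tool_pos: [0.4813, -0.3816, 0.1014]
ee_rot: [3.141, -0.0, 0.116]
wrist_force: [0.1, -0.4, -1.0]
width: 0.0158
finger_force: 30.0
```

>>> {"name": "carry_out", "arguments": {
  "increments": [
    [255,[0,0,0.5],0],
    [255,[0,0,0],0],
    [200,[0,0,0],0],
    [140,[0,0,0],0],
    [80,[0,0,0],0],
    [80,[0,0,0],0],
    [80,[0,0,0],0]
  ]
}}

```text
time: 19.45
tool_pos: [0.4812, -0.3815, 0.1007]
ee_rot: [-3.141, -0.0, 0.116]
wrist_force: [-0.2, -0.0, -0.1]
width: 0.0484
finger_force: 0.0
```

>>> {"name": "carry_out", "arguments": {
  "increments": [
    [80,[0,0,-15],0],
    [80,[0,0,-30],0],
    [80,[0,0,-40],0],
    [80,[-40,0,-20],0],
    [80,[-46,0,0],0],
    [80,[-46,0,0],0],
    [80,[-30,0,0],0],
    [80,[0,0,0],0]
  ]
}}

```text
time: 20.25
tool_pos: [0.3176, -0.401, 0.2078]
ee_rot: [3.139, -0.0, 0.111]
wrist_force: [-0.5, -0.5, 0.4]
width: 0.0644
finger_force: 0.0
```

```bash
python3 - <<'E'
from chips import *
s=chips("scene",(200,190,325,310));t=chips("top",(185,140,345,285))
o=robot.get_obs();print(o["tool_pos"],o["wrist_force"],o["width"])
cr=lambda im,x,y,w,h:cv2.resize(im[y:y+h,x:x+w],(400,300),interpolation=cv2.INTER_CUBIC)
cv2.imwrite("pics/m8.png",np.vstack([np.hstack([cr(t,220,150,100,75),cr(s,220,180,120,90)]),np.hstack([cr(t,380,205,64,48),cr(s,315,315,80,60)])]))
E
```

```text
top 22 [265.3 219.8] floor.06 [0.542 0.048] tray.008 [0.55 0.05]
top 37 [282.3 220.7] floor.06 [0.539 0.001] tray.008 [0.546 0.001]
top 17 [259.2 221.8] floor.06 [0.537 0.065] tray.008 [0.544 0.068]
top 19 [271.8 221.7] floor.06 [0.536 0.03 ] tray.008 [0.544 0.031]
[ 0.32036787 -0.40058198  0.20716879] [ 0.11591504  0.19259043 -0.20872297] 0.06484190366231385
```

View pics/m8.png

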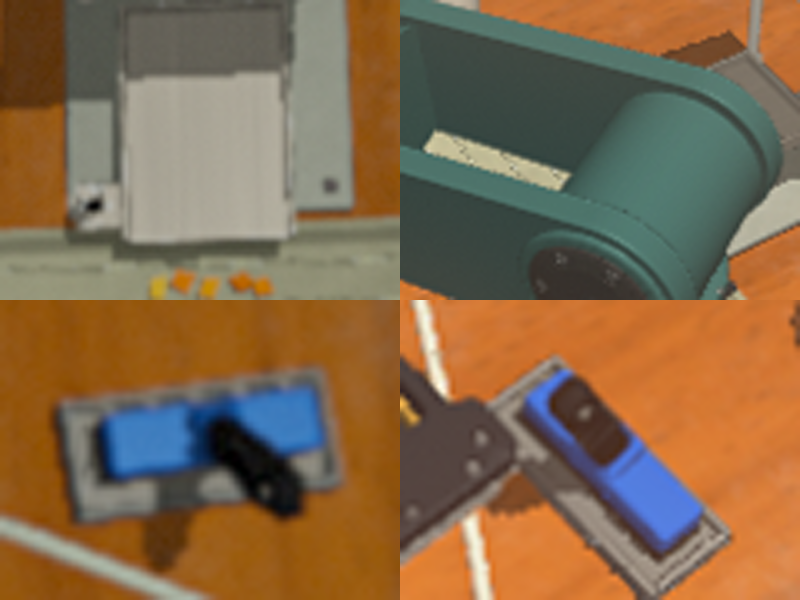

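All five chips lie in the tray at about top (259–286,221), the pan floor is clear, and the scraper stands in its rest. I'll check the pan's angle numerically before handing in.

```bash
python3 - <<'E'
from h import *
P=lambda p,z:plane("top",p,z)
f=[P((252.5,210.5),.055),P((293.3,209.5),.055)];b=[P((250.5,152),.067),P((290.5,151.5),.067)]
d=np.mean(b,0)-np.mean(f,0);print("centreline",np.arctan2(d[1],d[0]))
for q in(f,b): e=q[0]-q[1];print("edge",np.arctan2(-e[0],e[1]),np.round(q,3).tolist())
# station yaw reference: foot front edge + shield front edge in the same picture
for z,a,c in((.224,(225.5,145.5),(311.6,143.1)),(.012,(236.5,203.5),(308,202.3))):
  e=P(a,z)-P(c,z);print("ref",np.arctan2(-e[0],e[1]))
E
```

```text
centreline 0.025440465480011474
edge 0.005942925797976977 [[0.57, 0.084, 0.055], [0.571, -0.031, 0.055]]
edge -0.00989512237853354 [[0.737, 0.088, 0.067], [0.736, -0.026, 0.067]]
ref 0.00551788456736592
ref -0.002304589349695465
```

```bash
python3 -c "
from bench import robot
print(robot.close_job())"
```

```text
the job is handed in; nothing more can be done
None
```

I handed in the job at about 20 s: the pan is at about 0 rad, within its detent (no click was sensed), all five offcuts were wiped into the tray with the scraper, and the scraper is back in its rest, with no sign that the shield, bottle, dish or slide case was touched.

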